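Fetch the salt from behind the cruets

ROBOT

A 6-joint arm with a two-finger parallel gripper is mounted at the origin on a cart in front of the work surface, level with it; the furniture and walls round the work are solid. World frame = base frame: x ahead of the robot, y to its left, z up, the work surface at z = 0. Lengths are in m, angles in rad, forces in N, time in s.
With the tool pointing down it reaches from about 0.35 to 0.775 m from the base axis. Payload 5.5 kg.
Tool frame: the origin (TCP) lies at the very end of the fingers, on their centre line; the grasp point (between the pads) lies 19 mm behind it (env.grip_point_offset is the distance from the TCP to the grasp point, in m); z points along the fingers, y is the line along which they close (so a half turn about z gives the same grasp; the last joint's range is limited). The gripper opens to 85 mm and grips with 20 to 120 N. Pads are 22 mm wide; open, the fingers measure 114 mm over their backs; the gripper's body (76 mm by 85 mm) begins 54 mm behind the grasp point. The pads swing forward as they close: fully open they stand 13 mm farther back than shut.
Start: joints at [1.05, 0.313, 0.046, 1.304, 0, 1.431], TCP at [0.214, 0.534, 0.193] pointing down, gripper open.
Joint ranges: [-2.76, 2.76], [-0.86, 1.69], [-1.03, 1.26], [-2.2, 2.34], [-1.47, 1.5], [-3.14, 3.14]. Speed limits (rad/s): [2.57, 2.57, 3.14, 3.14, 3.14, 3.14].

INTERFACE

Orientations are given as a unit quaternion [w, x, y, z].
In Python, from workcell import sensors, imaging, workorder, env gives the robot as it stands.
- The arm moves only by the shell command python3 -m handwheel 'ROWS' [FORCE]. ROWS is JSON, a list of rows, each a list of 5 numbers: the shift along the tool's x, y, z in mm, then the turn about the tool's z in rad, then the opening, from 0 (shut) to 1 (fully open). A call has 1 to 8 rows; each row is the pose to reach, as a shift and turn from the pose commanded when the call began, along the tool's axes at that moment; what a row does not reach only later rows make up. A row lasts 1/10 s, in which the tool goes at most 50 mm and 8.59 degrees, less where a joint would pass 70% of its speed; a pose out of reach is approached as far as the arm can. A call with a gripper value outside its range is refused whole. The fingers move at their own pace and stop on an object; FORCE is the grip in N (left out, the last holds). Time passes only in rows, so rows that repeat a pose let the fingers close. It gives the time, the measured TCP pose, the force, the opening and the grip force at its end, in the units of the state.
- sensors.get_state(): the state, without advancing time (a new reading comes with each control period).
- imaging.read_camera(name): name is "side" or "top" or "wrist"; returns a dict with "color" (420x560x3 uint8, blue, green, red), "z_map" (420x560 float32, m along the optical axis (not along the pixel's ray), 0 where there is no reading), "fx", "fy", "cx", "cy" (pixels), "k1" (the pictures are not rectified: a ray, as slopes to the right and down, at radius r is drawn at 1 + k1 r^2 times it, then the intrinsics apply), "xyz" and "rotation" of the camera in the world. Camera axes: x right, y down, z forward; pixel columns grow to the right and rows downward; lengths in m; the calibration is good to about 2 mm. A picture is of the moment at which its call begins.
- workorder.hand_in(): hands the job in; it is judged then, once.
The state is a dict: "clock": time; "joint_pos": joint angles; "qvel": joint speeds; "tau": joint torques, N m; "tcp_pos": TCP position; "orientation": TCP orientation; "wrist_force": force on the tool from outside, world axes, zero at the start; "ft_torque": the same for the moment, N m; "finger_gap": finger opening in m; "grip_force": force on a finger pad.
Only numpy, scipy, OpenCV 4.12 (cv2) and the standard library are available. Lean on these libraries where they do the work, as an engineer would, in place of code of your own. Each camera call takes 0.05 s, during which the arm holds its last target. There are 200 camera calls.

TASK

The lunch tray still lacks the salt, but in the round cruet stand the oil, the vinegar and the pepper mill crowd it in. Stand those three on the chopping board with the pear for the moment, fetch the salt shaker and set it on the floor of the lunch tray, and only then put the oil, the vinegar and the pepper mill back into the stand, each down in the very ring it came from. Keep everything upright and leave the pear where it is.

Things in the scene. Friction and masses are not known exactly. Their poses are not given: they have to be found in the camera images.
- stand: Cruet stand, fixed: round light-wood base, diameter 220, 12 thick; things stand on its top inside four steel-wire rings (wire top 42 above worktop). Origin: centre of underside. Ring centres x, y: salt (33, 0), clear inside 50; the others (-32.5, 0), (16, 63.5), (16, -63.5), clear inside 71. Each ring starts full, thing centred; which of oil, vinegar, pepper is in which big ring varies.
- oil_cruet: Oil cruet, loose: green glass bottle with cork, 170 high, about 0.24 kg. Body diameter 56 up to height 108, shoulder tapering to 128, straight neck of diameter 26 from 128 to 151 (best grasp, about 141), lip of diameter 29 to 157, stopper of diameter 21 to the top. Origin: centre of its underside, z up.
- vinegar_cruet: Vinegar cruet, loose: the same bottle in white ceramic with a dark grey stopper, same sizes. Origin: centre of its underside, z up.
- pepper_mill: Pepper mill in the stand (like one at the far left, not meant), loose: dark brown turned wood with a small steel knob on top, 170 high; foot diameter 58; head of diameter 49 from 123 to 159 above the foot (best grasp, at about 140), knob to the top. About 0.18 kg. Origin: centre of its underside, z up.
- salt_shaker: Salt shaker in the stand (like one at the far left, not meant), loose: clear glass with white salt and a grey metal dome cap, 90 high; body widest (44) at 32 above the foot, tapering upward; cap of diameter 34, straight from 66 to 79 (best grasp, about 72), then a dome. About 0.1 kg. Stands in the smallest ring of the stand, between the three taller things. Origin: centre of its underside, z up.
- board: Wooden chopping board with a pear on it (another, with a knife, lies farther left and is not meant), fixed, 230 (its x) by 340 (its y), 22 thick; things stand on its top. Origin: centre of its underside, z up. A pear and a peeler (fixed, 18 high) lie on its -y end, between y = -165 and -15; the rest, y from 0 to 170, is free. The -y end points away from the robot.
- tray: Lunch tray, fixed: dark wood, 300 (its x) by 200 (its y), rim 20 high, 9 wide, brass handles 30 high on the short ends, floor 9 above worktop. Origin: centre of underside. Fixed on it: a fork (15 high, along x at y = 60, x -122 to 72) and a goblet (diameter 83, 122 high, at x 85, y -25). Free floor: x -130 to 15, y -80 to 35. Its -x end points to the robot.
- pear: Upright yellow-green pear, loose, 68 wide, 101 high, standing on the far end of the chopping board; a bystander to leave alone. Origin: centre of its underside.
Things that resemble listed ones, but are neither listed nor needed, are in the scene too. Leave any blue look-alike of the pepper_mill alone.

How it is judged:
On the way, in this order (a step that is already met when the one before it is completed fails the run):
1. oil, vinegar and pepper mill all stand on the chopping board, released, with the salt still in its ring (x of oil_cruet in the frame of board between -0.115 and 0.115 m and y of oil_cruet in the frame of board between -0.17 and 0.17 m and z of oil_cruet in the frame of board between 0.016 and 0.028 m and angle between each of oil_cruet, vinegar_cruet, pepper_mill's own z axis and vertical below 0.15 rad and linear speed of each of oil_cruet, vinegar_cruet, pepper_mill below 0.02 m/s and contact force between each of oil_cruet, vinegar_cruet, pepper_mill and the fingers below 0.1 N and x of vinegar_cruet in the frame of board between -0.115 and 0.115 m and y of vinegar_cruet in the frame of board between -0.17 and 0.17 m and z of vinegar_cruet in the frame of board between 0.016 and 0.028 m and x of pepper_mill in the frame of board between -0.115 and 0.115 m and y of pepper_mill in the frame of board between -0.17 and 0.17 m and z of pepper_mill in the frame of board between 0.016 and 0.028 m and distance of salt_shaker from where it was at the start of the episode below 0.012 m), for 0.2 s.
2. the salt stands on the floor of the lunch tray, released, while the other three still stand on the board (x of salt_shaker in the frame of tray between -0.135 and 0.135 m and y of salt_shaker in the frame of tray between -0.085 and 0.085 m and z of salt_shaker in the frame of tray between 0.003 and 0.015 m and angle between each of salt_shaker, oil_cruet, vinegar_cruet, pepper_mill's own z axis and vertical below 0.15 rad and linear speed of each of salt_shaker, oil_cruet, vinegar_cruet, pepper_mill below 0.02 m/s and contact force between each of salt_shaker, oil_cruet, vinegar_cruet, pepper_mill and the fingers below 0.1 N and x of oil_cruet in the frame of board between -0.115 and 0.115 m and y of oil_cruet in the frame of board between -0.17 and 0.17 m and z of oil_cruet in the frame of board between 0.016 and 0.028 m and x of vinegar_cruet in the frame of board between -0.115 and 0.115 m and y of vinegar_cruet in the frame of board between -0.17 and 0.17 m and z of vinegar_cruet in the frame of board between 0.016 and 0.028 m and x of pepper_mill in the frame of board between -0.115 and 0.115 m and y of pepper_mill in the frame of board between -0.17 and 0.17 m and z of pepper_mill in the frame of board between 0.016 and 0.028 m), for 0.2 s.
At the end, for the whole second after the job is handed in: The salt shaker stands upright on the tray's floor; the oil, vinegar and pepper mill each stand upright in the ring they came from, within 12 mm of where they stood at the start; all four are released and at rest (under 0.02 m/s, tilt under 0.15 rad) (distance of each of oil_cruet, vinegar_cruet, pepper_mill from where it was at the start of the episode below 0.012 m and angle between each of oil_cruet, vinegar_cruet, pepper_mill, salt_shaker's own z axis and vertical below 0.15 rad and linear speed of each of oil_cruet, vinegar_cruet, pepper_mill, salt_shaker below 0.02 m/s and contact force between each of oil_cruet, vinegar_cruet, pepper_mill, salt_shaker and the fingers below 0.1 N and x of salt_shaker in the frame of tray between -0.135 and 0.135 m and y of salt_shaker in the frame of tray between -0.085 and 0.085 m and z of salt_shaker in the frame of tray between 0.003 and 0.015 m); the robot touches nothing.
It fails at once if the oil, vinegar, pepper mill or salt is tipped (more than 0.8 rad) (angle between any of oil_cruet, vinegar_cruet, pepper_mill, salt_shaker's own z axis and vertical above 0.8 rad).
It fails at once if the pear is disturbed (moved more than 30 mm) (distance of pear from where it was at the start of the episode above 0.03 m).
It also fails if it takes over 144 s, if anything falls off the work surface, if the arm or the gripper's body presses on something with over 40 N, if the wrist force passes 120 N, or if a joint passes its speed limit or range.

## Working session

There is one attempt and no reset: what is moved stays moved. The work goes in short steps, Python scripts to look and compute and a shell command to move; the robot and the scene stay as the last step left them, time stands still between calls to the robot, and variables do not carry over. Pictures are saved under pics/ and viewed, at most 14 in all, crops included, and the job is handed in when it is done.

```bash
ls; mkdir -p pics; cat > h.py <<'E'
import numpy as np, cv2
from workcell import sensors, imaging, workorder, env
from scipy.spatial.transform import Rotation as R
def rot(c):
    r=np.array(c["rotation"],float)
    return r if r.shape==(3,3) else R.from_quat(r[[1,2,3,0]]).as_matrix()
def cam(n,save=None):
    c=imaging.read_camera(n)
    if save: cv2.imwrite(f"pics/{save}.png",c["color"]); np.savez(f"{save}.npz",**c)
    return c
def world(c,u,v,z=None):
    """pixel -> world; with z: ray cut with plane height z, else by depth map"""
    d=np.array([(u-c["cx"])/c["fx"],(v-c["cy"])/c["fy"]]); s=d.copy()
    for _ in range(20): s=d/(1+c["k1"]*(s@s))
    ray=rot(c)@np.array([*s,1]); o=np.array(c["xyz"])
    t=(z-o[2])/ray[2] if z is not None else c["z_map"][int(v),int(u)]
    return o+t*ray
def cloud(c):
    v,u=np.mgrid[:420,:560]; d=np.stack([(u-c["cx"])/c["fx"],(v-c["cy"])/c["fy"]],-1); s=d.copy()
    for _ in range(20): s=d/(1+c["k1"]*(s**2).sum(-1,keepdims=True))
    p=np.concatenate([s,np.ones((420,560,1))],-1)*c["z_map"][...,None]
    return p@rot(c).T+np.array(c["xyz"])
def toolshift(dx,dy,dz):
    s=sensors.get_state(); q=np.array(s["orientation"])
    return R.from_quat(q[[1,2,3,0]]).inv().apply([dx,dy,dz])*1000
E
python3 - <<'E'
from h import *
for n in("top","side"):
    c=cam(n,n+"0"); print(n,c["xyz"],c["rotation"],c["fx"],c["k1"])
s=sensors.get_state(); print(s); print(env.grip_point_offset)
E
```

```text
pics
top [0.07225774 0.16845258 1.11641287] [ 0.11877615 -0.5664602   0.79729953 -0.17125573] 456.7760023848726 0.05223818322824843
side [-0.02413414 -0.61188735  1.06994542] [-0.31135989  0.87555951 -0.35075981  0.11583658] 492.19714725219956 -0.15365863630889898
{'clock': 0.1, 'joint_pos': array([ 1.05040691e+00,  3.13939373e-01,  4.50976152e-02,  1.30360252e+00,
       -8.55722559e-06,  1.43123060e+00]), 'qvel': array([-1.21139655e-03, -1.46085876e-03,  3.47681639e-03, -9.86736371e-04,
        2.35345127e-03, -8.87983663e-05]), 'tau': array([ 1.60600812e-03, -4.81727457e+01,  2.99242204e+01,  1.27404579e-02,
       -1.63187647e-04, -1.95212857e-05]), 'tcp_pos': array([0.21345315, 0.53335661, 0.19239214]), 'orientation': array([-2.62937864e-04,  1.89263244e-01,  9.81926039e-01, -7.80906924e-04]), 'wrist_force': array([ 1.10040816,  0.04193127, -0.01801264]), 'ft_torque': array([-0.00260337, -0.03854859, -0.0192532 ]), 'grip_force': 0.0, 'finger_gap': 0.08547596995789468}
0.0187
```

View pics/top0.png

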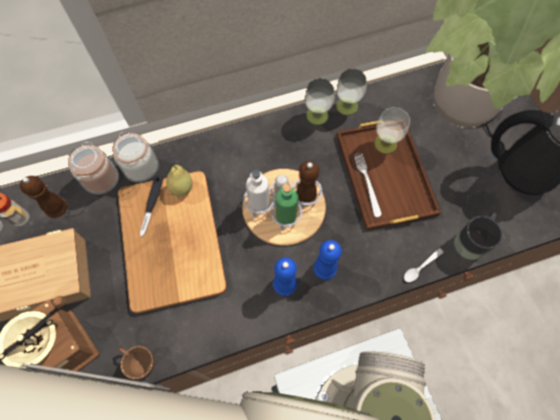

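View pics/side0.png

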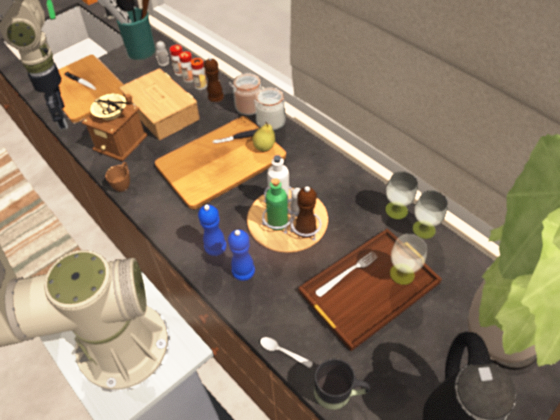

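Top view: stand at (284,206) with white vinegar (258,190), green oil (287,203), brown mill (307,182), salt behind the oil (283,185). Board with pear (179,180) at (172,240); tray at (387,175). The brown mill at (40,190) far left and the blue mills (285,276) and (327,260) are not meant. I'll confirm this in a crop.

```bash
python3 - <<'E'
from h import *
c=dict(np.load("top0.npz")); s=dict(np.load("side0.npz"))
a=cv2.resize(c["color"][140:300,225:345],None,fx=3.3,fy=3.3,interpolation=3); b=cv2.resize(s["color"][140:300,225:345],None,fx=3.3,fy=3.3,interpolation=3)
cv2.imwrite("pics/crop0.png",np.hstack([a,b]))
T=cloud(c);S=cloud(s)
P=np.vstack([T.reshape(-1,3),S.reshape(-1,3)]); C=np.vstack([c["color"].reshape(-1,3),s["color"].reshape(-1,3)])
for n,uv in dict(stand=(284,230),board=(172,240),tray=(400,190),pear=(179,180),blue1=(285,265),blue2=(329,246)).items(): print(n,world(c,*uv).round(4))
# board top rect
for nm,(Q,im) in dict(t=(T,c["color"]),s=(S,s["color"])).items():
    pm=world(c,172,240)
    m=(abs(Q[...,2]-.022)<.006)&(np.hypot(Q[...,0]-pm[0],Q[...,1]-pm[1])<.26)&(im[...,2].astype(int)-im[...,0]>50)
    print("board",nm,m.sum(),cv2.minAreaRect(Q[m][:,:2].astype(np.float32)))
    pt=world(c,284,206,.012)
    m=(abs(Q[...,2]-.012)<.006)&(np.hypot(Q[...,0]-pt[0],Q[...,1]-pt[1])<.14)&(im[...,2].astype(int)-im[...,0]>40)
    print("stand",nm,m.sum(),cv2.minEnclosingCircle(Q[m][:,:2].astype(np.float32)))
    for lo,hi in((.145,.18),(.125,.145)):
        m=(Q[...,2]>lo)&(Q[...,2]<hi)&(np.hypot(Q[...,0]-pt[0],Q[...,1]-pt[1])<.13)
        n,l=cv2.connectedComponents(m.astype(np.uint8))
        for i in range(1,n):
            k=l==i
            if k.sum()>8: print(nm,lo,k.sum(),Q[k].mean(0).round(4),Q[k].min(0).round(3),Q[k].max(0).round(3),im[k].mean(0).astype(int))
E
```

```text
stand [0.4709 0.0204 0.0112]
board [0.5356 0.2984 0.0197]
tray [ 0.4781 -0.313   0.0089]
pear [0.6568 0.2358 0.0891]
blue1 [0.3367 0.0664 0.1719]
blue2 [ 0.3463 -0.0389  0.1694]
board t 10601 ((0.5434892177581787, 0.2780487537384033), (0.47845059633255005, 0.34323468804359436), 84.80213928222656)
stand t 2315 ((0.5397747755050659, -0.0018717317143455148), 0.11105825006961823)
t 0.145 314 [ 0.5388 -0.0633  0.1635] [ 0.52  -0.091  0.145] [ 0.566 -0.041  0.18 ] [42 59 87]
t 0.145 101 [0.5576 0.0609 0.1651] [0.55  0.045 0.145] [0.578 0.073 0.18 ] [168 174 180]
t 0.145 97 [0.5001 0.0059 0.164 ] [ 0.493 -0.011  0.145] [0.519 0.017 0.179] [ 94 138  98]
t 0.125 242 [0.5545 0.0614 0.1347] [0.537 0.034 0.125] [0.584 0.085 0.145] [200 207 213]
t 0.125 61 [ 0.5301 -0.0583  0.1328] [ 0.521 -0.086  0.125] [ 0.555 -0.043  0.144] [36 50 72]
t 0.125 251 [0.4981 0.0066 0.1345] [ 0.48  -0.023  0.125] [0.531 0.029 0.144] [ 92 140  87]
board s 5623 ((0.5382330417633057, 0.29253605008125305), (0.46474337577819824, 0.3960186243057251), 56.655269622802734)
stand s 1953 ((0.5367777943611145, -0.0017182729206979275), 0.11188986152410507)
s 0.145 112 [0.5581 0.0543 0.1644] [0.549 0.046 0.145] [0.576 0.073 0.18 ] [183 195 206]
s 0.145 118 [ 0.5007 -0.0016  0.1624] [ 0.491 -0.01   0.145] [0.521 0.018 0.18 ] [ 94 155  99]
s 0.145 286 [ 0.537  -0.0729  0.1622] [ 0.52  -0.091  0.145] [ 0.565 -0.044  0.179] [ 38  62 105]
s 0.125 189 [0.5567 0.052  0.1351] [0.535 0.031 0.125] [0.59  0.086 0.145] [229 237 243]
s 0.125 220 [ 0.4981 -0.005   0.134 ] [ 0.479 -0.024  0.125] [0.529 0.027 0.145] [103 177  96]
s 0.125 92 [ 0.5314 -0.0774  0.1339] [ 0.519 -0.089  0.125] [ 0.561 -0.048  0.145] [30 53 88]
```

View pics/crop0.png

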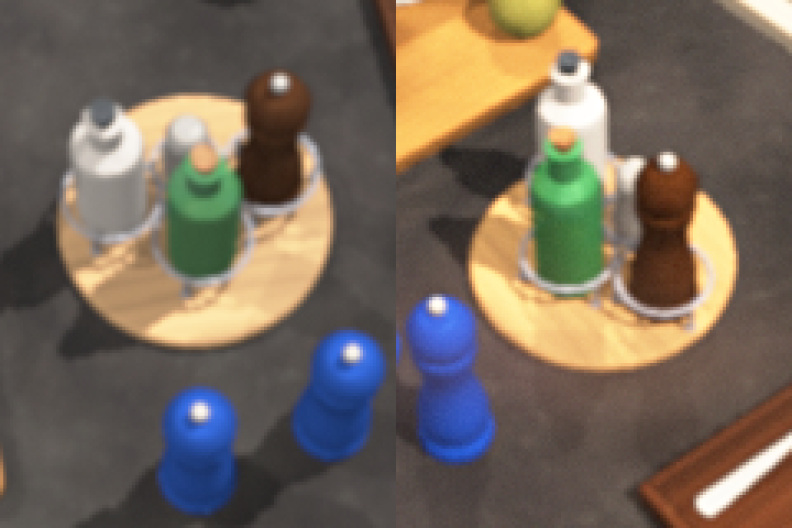

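The crop confirms it: white vinegar, green oil and brown mill are in the big rings, and the grey-capped salt is between them. Blue mills are separate. Fitting the stand gives centre ≈ (0.538, -0.002) and yaw ≈ -9.4°. Next I locate the board and tray and work out the first move.

```bash
cat >> h.py <<'E'
def plan(x,y,z,yaw=None):
    """tool shift in mm and turn in rad to TCP target; yaw = world angle (deg) of tool y (mod 180)"""
    s=sensors.get_state(); p=s["tcp_pos"]; q=np.array(s["orientation"]); M=R.from_quat(q[[1,2,3,0]]).as_matrix()
    cur=np.degrees(np.arctan2(M[1,1],M[0,1])); t=0 if yaw is None else (cur-yaw+90)%180-90
    print("shift",toolshift(*(np.array([x,y,z])-p)).round(1),"turn",round(np.radians(t),3),"cur yaw",round(cur,1),"tcp",p.round(4),"j6",round(s["joint_pos"][5],2),"gap",round(s["finger_gap"],4),"t",s["clock"])
E
python3 - <<'E'
from h import *
c=dict(np.load("top0.npz")); s=dict(np.load("side0.npz"))
for cc,pts,z in((c,[(118,208),(207,173),(225,290),(133,311)],.022),(s,[(155,163),(238,121),(285,152),(192,203)],.022),(c,[(337,135),(401,122),(438,211),(362,228)],.02),(s,[(300,287),(388,233),(440,280),(349,342)],.02)):
    W=np.array([world(cc,*p,z)[:2] for p in pts]); print(W.round(3).tolist(),"mean",W.mean(0).round(4),cv2.minAreaRect(W.astype(np.float32)))
plan(.506,.0035,.26,0)
E
```

```text
[[0.667, 0.409], [0.691, 0.164], [0.368, 0.208], [0.392, 0.426]] mean [0.5292 0.3015] ((0.5420186519622803, 0.30128297209739685), (0.24057066440582275, 0.32642245292663574), 83.71211242675781)
[[0.389, 0.423], [0.691, 0.392], [0.701, 0.181], [0.376, 0.216]] mean [0.5392 0.3029] ((0.5448848009109497, 0.3020365536212921), (0.20884089171886444, 0.3356398642063141), 84.115478515625)
[[0.689, -0.215], [0.669, -0.403], [0.386, -0.375], [0.407, -0.17]] mean [ 0.538  -0.2905] ((0.5386120080947876, -0.28676289319992065), (0.20630349218845367, 0.28519952297210693), 84.21025848388672)
[[0.407, -0.184], [0.689, -0.23], [0.67, -0.414], [0.386, -0.365]] mean [ 0.5383 -0.2982] ((0.5387361645698547, -0.29905053973197937), (0.18512676656246185, 0.2965981662273407), 80.83534240722656)
shift [-468.5 -383.3  -67.1] turn 1.19 cur yaw 68.2 tcp [0.2135 0.5334 0.1924] j6 1.43 gap 0.0855 t 0.1
```

```bash
python3 -m handwheel '[[0,0,-67,0,0.65],[0,0,-67,0,0.65],[-468,-383,-67,1.19,0.65],[-468,-383,-67,1.19,0.65],[-468,-383,-67,1.19,0.65],[-468,-383,-67,1.19,0.65],[-468,-383,-67,1.19,0.65],[-468,-383,-67,1.19,0.65]]' 60
python3 -c "
from h import *
plan(.506,.0035,.26,0)"
```

```text
clock: 0.9
tcp_pos: [0.3589, 0.2693, 0.26]
orientation: [-0.0, 0.6, 0.8, -0.0]
wrist_force: [0.8, 0.6, -0.2]
finger_gap: 0.0557
grip_force: 0.0
shift [-296.4   66.6   -0. ] turn 0.284 cur yaw 16.3 tcp [0.3589 0.2693 0.26  ] j6 1.75 gap 0.0557 t 0.9
```

```bash
python3 -m handwheel '[[-296,67,0,0.284,0.65],[-296,67,0,0.284,0.65],[-296,67,0,0.284,0.65],[-296,67,0,0.284,0.65],[-296,67,0,0.284,0.65],[-296,67,0,0.284,0.65],[-296,67,0,0.284,0.65],[-296,67,0,0.284,0.65]]'
python3 -c "
from h import *
plan(.506,.0035,.135,0)
c=cam('wrist','w1')
print(c['xyz'],c['rotation'])
Q=cloud(c)
for n,(x,y) in dict(oil=(.506,.0035),vin=(.5635,.059),mill=(.5435,-.067)).items():
    for lo,hi in((.12,.15),(.16,.185)):
        m=(Q[...,2]>lo)&(Q[...,2]<hi)&(np.hypot(Q[...,0]-x,Q[...,1]-y)<.035); print(n,lo,m.sum(),Q[m].mean(0).round(4) if m.any() else '',Q[m].min(0).round(4) if m.any() else '',Q[m].max(0).round(4) if m.any() else '')
"
```

```text
clock: 1.7
tcp_pos: [0.5074, 0.0055, 0.2593]
orientation: [-0.001, 0.706, 0.708, -0.0]
wrist_force: [-0.6, -0.3, -1.1]
finger_gap: 0.0554
grip_force: 0.0
shift [ -2.1  -1.2 124.3] turn 0.003 cur yaw 0.2 tcp [0.5074 0.0055 0.2593] j6 1.42 gap 0.0554 t 1.7
[0.50812401 0.08707327 0.43988118] [ 0.15960998  0.98717872  0.00131845 -0.0010468 ]
oil 0.12 1695 [0.5058 0.0144 0.1333] [ 0.4783 -0.0176  0.12  ] [0.5332 0.0318 0.15  ]
oil 0.16 962 [0.5056 0.0069 0.1756] [ 0.4914 -0.0093  0.165 ] [0.5201 0.0186 0.1838]
vin 0.12 1947 [0.5557 0.0641 0.1332] [0.5351 0.0324 0.12  ] [0.589  0.0871 0.1499]
vin 0.16 1181 [0.5613 0.0607 0.1756] [0.5483 0.0453 0.1645] [0.5774 0.0737 0.1839]
mill 0.12 461 [ 0.5395 -0.0468  0.1353] [ 0.5199 -0.066   0.12  ] [ 0.5659 -0.0409  0.1499]
mill 0.16 1571 [ 0.5429 -0.0615  0.1682] [ 0.5231 -0.088   0.16  ] [ 0.5632 -0.0437  0.1831]
```

View pics/w1.png

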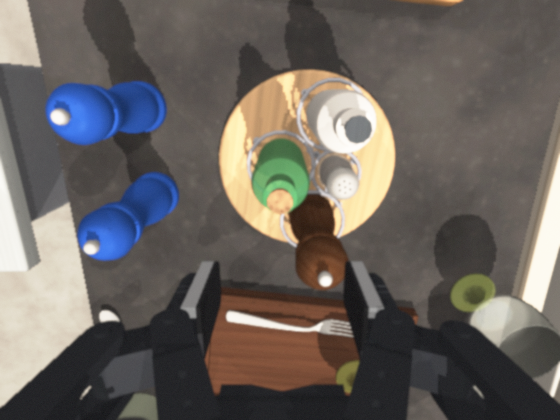

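The wrist view agrees: oil stopper (280,200), vinegar (354,127), mill knob (325,279), salt cap (342,182). Grasp the oil.

```bash
python3 -m handwheel '[[-2,-1,40,0,0.65],[-2,-1,80,0,0.65],[-2,-1,105,0,0.65],[-2,-1,124,0,0.65],[-2,-1,124,0,0.65],[-2,-1,124,0,0.65],[-2,-1,124,0,0.1],[-2,-1,124,0,0.1]]' 50
python3 -m handwheel '[[0,0,0,0,0],[0,0,0,0,0],[0,0,0,0,0],[0,0,0,0,0],[0,0,0,0,0],[0,0,0,0,0]]'
python3 -c "
from h import *
plan(.430,.373,.35,0)"
```

```text
clock: 2.55
tcp_pos: [0.5075, 0.0049, 0.1377]
orientation: [0.001, 0.705, 0.709, 0.001]
wrist_force: [0.7, 0.6, 0.4]
finger_gap: 0.0272
grip_force: 0.0
clock: 3.15
tcp_pos: [0.5074, 0.0045, 0.1378]
orientation: [0.001, 0.705, 0.709, 0.001]
wrist_force: [-0.7, 0.3, 4.1]
finger_gap: 0.0166
grip_force: 48.7
shift [ 368.9  -74.7 -212.5] turn 0.006 cur yaw 0.3 tcp [0.5074 0.0045 0.1378] j6 1.42 gap 0.0166 t 3.15
```

The gap reads 16.6 mm where the neck is 26 mm, so I look before lifting.

```bash
python3 - <<'E'
from h import *
t=cam('top','t2'); s=cam('side','s2'); w=cam('wrist','w2')
a=cv2.resize(s["color"][120:260,220:360],(400,400),interpolation=3); b=cv2.resize(w["color"],(533,400))[:,:400]
cv2.imwrite("pics/c2.png",np.hstack([a,b]))
E
```

```text
(no output)
```

View pics/c2.png

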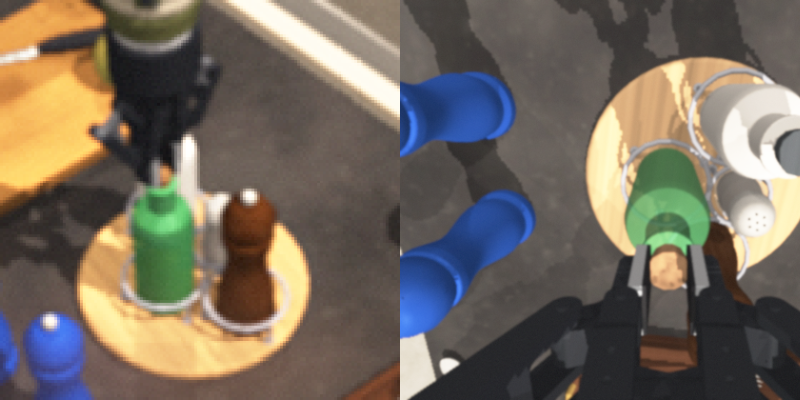

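```bash
python3 - <<'E'
from h import *
for n in("s2","t2","w2"):
    c=dict(np.load(n+".npz")); Q=cloud(c); m=(np.hypot(Q[...,0]-.507,Q[...,1]-.0045)<.04)&(Q[...,2]>.1)&(Q[...,2]<.26)
    dark=m&(c["color"].max(-1)<110)&(c["color"].max(-1).astype(int)-c["color"].min(-1)<25)
    g=m&(c["color"][...,1].astype(int)-c["color"][...,2]>25)
    print(n,"fingers zmin",np.sort(Q[dark][:,2])[:12:3].round(3),"green",Q[g].min(0).round(4),Q[g].max(0).round(4))
    if n=="w2":
        for lo in np.arange(.12,.21,.01):
            k=m&(Q[...,2]>lo)&(Q[...,2]<lo+.01); print(round(lo,2),k.sum(),Q[k].min(0).round(3) if k.any() else'',Q[k].max(0).round(3) if k.any() else'')
print(sensors.get_state()['tcp_pos'],sensors.get_state()['wrist_force'])
E
python3 -c "
import cv2
s=cv2.imread('pics/s2.png')[150:240,250:340]; t=cv2.imread('pics/w2.png')[220:420,220:420]
import numpy as np
cv2.imwrite('pics/c3.png',np.hstack([cv2.resize(s,(400,400),interpolation=2),cv2.resize(t,(400,400),interpolation=2)]))"
```

```text
s2 fingers zmin [0.11  0.183 0.185 0.185] green [ 0.4785 -0.0256  0.1002] [0.5301 0.028  0.1819]
t2 fingers zmin [0.102 0.103 0.108 0.109] green [0.4931 0.0184 0.1155] [0.5219 0.0289 0.1397]
w2 fingers zmin [0.113 0.177 0.181 0.181] green [ 0.4816 -0.0092  0.1   ] [0.5345 0.0319 0.185 ]
0.12 873 [ 0.479 -0.001  0.12 ] [0.534 0.032 0.13 ]
0.13 3009 [ 0.482 -0.011  0.13 ] [0.532 0.03  0.14 ]
0.14 380 [0.493 0.002 0.14 ] [0.521 0.019 0.15 ]
0.15 342 [0.495 0.006 0.15 ] [0.52  0.017 0.16 ]
0.16 786 [0.495 0.005 0.16 ] [0.52  0.019 0.17 ]
0.17 295 [0.493 0.007 0.17 ] [0.522 0.018 0.18 ]
0.18 2077 [ 0.486 -0.007  0.18 ] [0.529 0.017 0.19 ]
0.19 990 [ 0.485 -0.006  0.19 ] [0.53  0.017 0.2  ]
0.2 1080 [ 0.485 -0.006  0.2  ] [0.53  0.017 0.21 ]
[0.50736403 0.00449253 0.13779507] [-0.9097837   0.40867208  5.20659115]
```

View pics/c3.png

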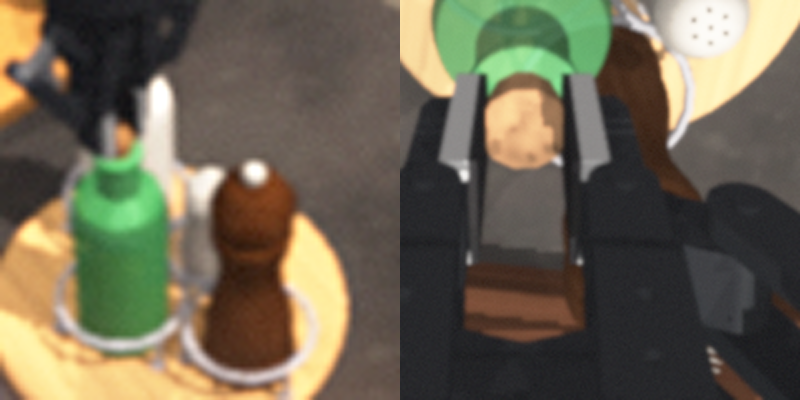

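```bash
python3 - <<'E'
from h import *
c=dict(np.load("w2.npz")); Q=cloud(c)
for col in (243,248,252,256,260,281,300,304,308,312,316):
    print(col,[(r,*Q[r,col].round(3)) for r in range(250,312,8)])
E
```

```text
243 [(250, np.float64(0.485), np.float64(-0.003), np.float64(0.133)), (258, np.float64(0.471), np.float64(-0.07), np.float64(0.013)), (266, np.float64(0.47), np.float64(-0.079), np.float64(0.013)), (274, np.float64(0.491), np.float64(0.012), np.float64(0.188)), (282, np.float64(0.493), np.float64(0.016), np.float64(0.201)), (290, np.float64(0.493), np.float64(0.015), np.float64(0.206)), (298, np.float64(0.494), np.float64(0.016), np.float64(0.212)), (306, np.float64(0.495), np.float64(0.017), np.float64(0.218))]
248 [(250, np.float64(0.488), np.float64(-0.002), np.float64(0.136)), (258, np.float64(0.493), np.float64(0.016), np.float64(0.18)), (266, np.float64(0.494), np.float64(0.016), np.float64(0.189)), (274, np.float64(0.494), np.float64(0.016), np.float64(0.196)), (282, np.float64(0.495), np.float64(0.015), np.float64(0.2)), (290, np.float64(0.495), np.float64(0.016), np.float64(0.207)), (298, np.float64(0.496), np.float64(0.015), np.float64(0.211)), (306, np.float64(0.496), np.float64(0.017), np.float64(0.218))]
252 [(250, np.float64(0.491), np.float64(-0.001), np.float64(0.137)
[... 3881 characters left out ...]
.float64(0.519), np.float64(0.016), np.float64(0.207)), (298, np.float64(0.518), np.float64(0.016), np.float64(0.212)), (306, np.float64(0.518), np.float64(0.014), np.float64(0.214))]
316 [(250, np.float64(0.528), np.float64(-0.003), np.float64(0.134)), (258, np.float64(0.528), np.float64(-0.009), np.float64(0.132)), (266, np.float64(0.522), np.float64(0.016), np.float64(0.189)), (274, np.float64(0.521), np.float64(0.017), np.float64(0.196)), (282, np.float64(0.521), np.float64(0.016), np.float64(0.202)), (290, np.float64(0.52), np.float64(0.016), np.float64(0.206)), (298, np.float64(0.52), np.float64(0.016), np.float64(0.211)), (306, np.float64(0.519), np.float64(0.017), np.float64(0.217))]
```

By depth the pad tips are at z ≈ 0.178 although the state says TCP 0.138, so the reading seems about 40 mm too low and the fingers hold only the stopper. I open, measure the tips again, and lower in small steps.

```bash
cat >> h.py <<'E'
def tips(save=None):
    """lowest pad points, read in the wrist picture (grey pads near the grip plane)"""
    c=cam('wrist',save); Q=cloud(c); s=sensors.get_state(); p=s["tcp_pos"]
    D=(Q-p)@R.from_quat(np.array(s["orientation"])[[1,2,3,0]]).as_matrix()  # tool axes
    g=c["color"].astype(int); grey=(g.max(-1)-g.min(-1)<30)
    m=grey&(abs(D[...,0])<.02)&(abs(D[...,1])<.06)&(D[...,2]<.02)&(D[...,2]>-.1)&(c["z_map"]>0)
    for nm,k in(("left",m&(D[...,1]<0)),("right",m&(D[...,1]>0))):
        z=np.sort(D[k][:,2])[::-1]; e=D[k][D[k][:,2]>z[15]-.004]
        print(nm,k.sum(),"tool z of tip",z[[5,15,30]].round(4),"at",np.median(e,0).round(4))
E
python3 -m handwheel '[[0,0,0,0,0.65],[0,0,0,0,0.65],[0,0,0,0,0.65],[0,0,0,0,0.65],[0,0,0,0,0.65]]'
python3 -c "
from h import *
tips('w3')"
python3 -m handwheel '[[0,0,6,0,0.65],[0,0,12,0,0.65],[0,0,12,0,0.65]]'
python3 -c "
from h import *
tips('w4')"
```

```text
clock: 3.8
tcp_pos: [0.5065, 0.0047, 0.1361]
orientation: [-0.0, 0.705, 0.709, -0.0]
wrist_force: [0.3, -0.5, 0.7]
finger_gap: 0.0553
grip_force: 0.0
left 8748 tool z of tip [ 0.0144 -0.0423 -0.0435] at [ 0.0036 -0.0274 -0.0444]
right 8704 tool z of tip [-0.0419 -0.0431 -0.0439] at [ 0.0023  0.0281 -0.0449]
clock: 4.15
tcp_pos: [0.5056, 0.0048, 0.1229]
orientation: [-0.001, 0.705, 0.709, -0.001]
wrist_force: [-0.0, -0.7, -0.1]
finger_gap: 0.0556
grip_force: 0.0
left 8917 tool z of tip [ 0.0094 -0.0412 -0.0426] at [ 0.0039 -0.0276 -0.0433]
right 8917 tool z of tip [ 0.0087 -0.0409 -0.0429] at [ 0.0038  0.0278 -0.0431]
```

```bash
python3 -m handwheel '[[0,0,9,0,0.65],[0,0,18,0,0.65],[0,0,18,0,0.5],[0,0,18,0,0.2],[0,0,18,0,0.1],[0,0,18,0,0],[0,0,18,0,0],[0,0,18,0,0]]'
python3 -m handwheel '[[0,0,0,0,0],[0,0,0,0,0],[0,0,0,0,0]]'
python3 -c "
from h import *
tips('w5')
plan(.430,.373,.35,0)"
```

```text
clock: 5.0
tcp_pos: [0.5063, 0.0047, 0.1061]
orientation: [-0.0, 0.705, 0.709, -0.0]
wrist_force: [-0.2, -0.2, -2.4]
finger_gap: 0.026
grip_force: 49.2
clock: 5.3
tcp_pos: [0.5065, 0.0047, 0.1062]
orientation: [-0.0, 0.705, 0.709, 0.0]
wrist_force: [-0.0, 0.3, -3.2]
finger_gap: 0.0262
grip_force: 49.2
left 8420 tool z of tip [-0.0057 -0.0155 -0.0424] at [ 0.0137 -0.0237 -0.0103]
right 9482 tool z of tip [0.0197 0.0191 0.0185] at [-0.0003  0.0507  0.0167]
shift [ 368.8  -74.3 -243.8] turn 0.006 cur yaw 0.3 tcp [0.5065 0.0047 0.1062] j6 1.42 gap 0.0262 t 5.35
```

Gap is now 26 mm, so it holds the neck. Lift and carry it to board spot B.

```bash
python3 -m handwheel '[[0,0,-10,0,0],[0,0,-30,0,0],[0,0,-55,0,0],[0,0,-85,0,0],[0,0,-115,0,0],[0,0,-145,0,0],[0,0,-155,0,0],[0,0,-155,0,0]]'
python3 -m handwheel '[[15,-3,0,0,0],[45,-9,0,0,0],[80,-16,0,0,0],[115,-23,0,0,0],[150,-30,0,0,0],[185,-37,0,0,0],[220,-44,0,0,0],[255,-51,0,0,0]]'
python3 -m handwheel '[[35,-7,0,0,0],[65,-14,0,0,0],[90,-18,0,0,0],[107,-22,0,0,0],[114,-23,0,0,0],[114,-23,0,0,0],[114,-23,0,0,0]]'
python3 -c "
from h import *
plan(.430,.373,.118,0)"
```

```text
clock: 6.15
tcp_pos: [0.5076, 0.0045, 0.2629]
orientation: [0.002, 0.705, 0.709, 0.001]
wrist_force: [0.6, 0.0, -2.9]
finger_gap: 0.026
grip_force: 49.4
clock: 6.95
tcp_pos: [0.4518, 0.2611, 0.2591]
orientation: [-0.001, 0.705, 0.709, -0.002]
wrist_force: [1.0, -0.1, -3.8]
finger_gap: 0.026
grip_force: 49.4
clock: 7.65
tcp_pos: [0.4303, 0.3724, 0.2608]
orientation: [0.0, 0.705, 0.709, -0.001]
wrist_force: [-0.9, -0.2, -2.9]
finger_gap: 0.0258
grip_force: 49.4
shift [  0.7  -0.2 142.8] turn 0.005 cur yaw 0.3 tcp [0.4303 0.3724 0.2608] j6 2.14 gap 0.0258 t 7.65
```

```bash
python3 -m handwheel '[[0,0,40,0,0],[0,0,80,0,0],[0,0,110,0,0],[0,0,120,0,0],[0,0,120,0,0]]'
python3 - <<'E'
from h import *
plan(.430,.373,.118,0)
for n in("side","top"):
    c=cam(n,n+"6"); Q=cloud(c); g=c["color"].astype(int); m=(g[...,1]-g[...,2]>30)&(np.hypot(Q[...,0]-.43,Q[...,1]-.373)<.06)
    print(n,m.sum(),Q[m].min(0).round(4),Q[m].max(0).round(4))
E
```

```text
clock: 8.15
tcp_pos: [0.4298, 0.3717, 0.1401]
orientation: [-0.0, 0.706, 0.709, -0.001]
wrist_force: [0.4, -0.3, -2.5]
finger_gap: 0.026
grip_force: 49.6
shift [ 1.4  0.3 22.1] turn 0.004 cur yaw 0.3 tcp [0.4298 0.3717 0.1401] j6 2.14 gap 0.026 t 8.15
side 735 [0.4002 0.3363 0.0472] [0.4528 0.3836 0.2082]Traceback (most recent call last):
  File "<stdin>", line 5, in <module>
    return umr_minimum(a, axis, None, out, keepdims, initial, where)
ValueError: zero-size array to reduction operation minimum which has no identity
```

View pics/side6.png

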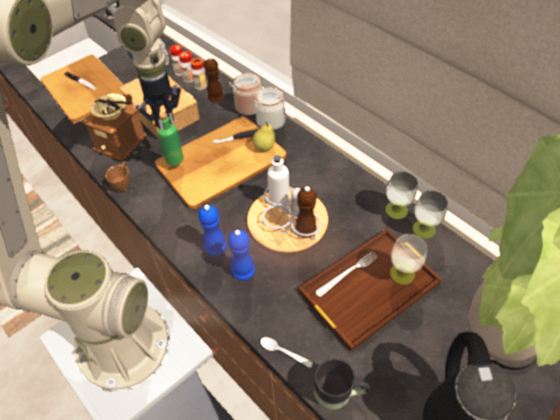

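The oil hovers over the board's near-left part (173,150), with its base ~25 mm above it. Lower, release and retreat.

```bash
python3 -m handwheel '[[0,0,10,0,0],[0,0,18,0,0],[0,0,22,0,0],[0,0,23,0,0],[0,0,24,0,0],[0,0,24,0,0]]'
python3 -m handwheel '[[0,0,0,0,0.3],[0,0,0,0,0.5],[0,0,0,0,0.65],[0,0,0,0,0.65],[0,0,-20,0,0.65],[0,0,-50,0,0.65],[0,0,-90,0,0.65],[0,0,-130,0,0.65]]'
python3 -c "
from h import *
plan(.563,.0595,.25,-9.4)"
```

```text
clock: 8.85
tcp_pos: [0.4303, 0.3733, 0.1173]
orientation: [0.0, 0.705, 0.709, 0.0]
wrist_force: [-0.5, -0.7, -2.7]
finger_gap: 0.0259
grip_force: 49.6
clock: 9.65
tcp_pos: [0.43, 0.373, 0.2486]
orientation: [-0.0, 0.705, 0.709, -0.0]
wrist_force: [0.4, 1.5, 0.1]
finger_gap: 0.0559
grip_force: 0.0
shift [-314.3  131.1   -1.4] turn 0.17 cur yaw 0.3 tcp [0.43   0.373  0.2486] j6 2.14 gap 0.0559 t 9.65
```

```bash
python3 -m handwheel '[[-314,131,0,0.17,0.65],[-314,131,0,0.17,0.65],[-314,131,0,0.17,0.65],[-314,131,0,0.17,0.65],[-314,131,0,0.17,0.65],[-314,131,0,0.17,0.65],[-314,131,0,0.17,0.65],[-314,131,0,0.17,0.65]]'
python3 -m handwheel '[[0,0,0,0,0.65],[0,0,0,0,0.65]]'
python3 - <<'E'
from h import *
plan(.563,.0595,.105,-9.4)
c=cam('wrist','w7'); Q=cloud(c)
m=(Q[...,2]>.16)&(Q[...,2]<.171)&(np.hypot(Q[...,0]-.563,Q[...,1]-.0595)<.035)
print('vin lip',Q[m].min(0).round(4),Q[m].max(0).round(4))
c=cam('side','side7'); Q=cloud(c); g=c["color"].astype(int); m=(g[...,1]-g[...,2]>30)&(np.hypot(Q[...,0]-.43,Q[...,1]-.373)<.06)
print('oil',m.sum(),np.percentile(Q[m],[1,99],axis=0).round(4))
E
```

```text
clock: 10.45
tcp_pos: [0.5652, 0.0553, 0.2469]
orientation: [0.001, 0.765, 0.644, 0.0]
wrist_force: [0.1, 2.1, -0.3]
finger_gap: 0.0554
grip_force: 0.0
clock: 10.65
tcp_pos: [0.5628, 0.0607, 0.2474]
orientation: [-0.0, 0.762, 0.647, 0.0]
wrist_force: [0.3, -0.2, 0.3]
finger_gap: 0.0557
grip_force: 0.0
shift [ -1.3   0.4 142.4] turn 0.001 cur yaw -9.4 tcp [0.5628 0.0607 0.2474] j6 1.7 gap 0.0557 t 10.65
vin lip [0.5487 0.0464 0.1645] [0.5773 0.0743 0.1709]
oil 737 [[0.4016 0.3427 0.0292]
 [0.4505 0.3801 0.1816]]
```

```bash
python3 -m handwheel '[[-1,0,45,0,0.65],[-1,0,90,0,0.65],[-1,0,120,0,0.65],[-1,0,142,0,0.65],[-1,0,142,0,0.65],[-1,0,142,0,0.4],[-1,0,142,0,0.1],[-1,0,142,0,0]]'
python3 -m handwheel '[[0,0,0,0,0],[0,0,0,0,0],[0,0,0,0,0],[0,0,0,0,0],[0,0,0,0,0]]'
python3 -m handwheel '[[0,0,-10,0,0],[0,0,-30,0,0],[0,0,-55,0,0],[0,0,-85,0,0],[0,0,-115,0,0],[0,0,-145,0,0],[0,0,-155,0,0],[0,0,-155,0,0]]'
python3 -c "
from h import *
plan(.513,.3045,.26,-9.4)"
```

```text
clock: 11.55
tcp_pos: [0.5644, 0.0593, 0.1073]
orientation: [0.001, 0.762, 0.647, 0.001]
wrist_force: [-0.9, -0.3, 3.5]
finger_gap: 0.0259
grip_force: 48.8
clock: 12.05
tcp_pos: [0.5643, 0.0591, 0.1073]
orientation: [0.001, 0.763, 0.647, 0.001]
wrist_force: [-0.7, 1.0, 5.6]
finger_gap: 0.0261
grip_force: 49.0
clock: 12.85
tcp_pos: [0.564, 0.0589, 0.2619]
orientation: [0.001, 0.763, 0.647, 0.001]
wrist_force: [0.4, 0.4, -2.4]
finger_gap: 0.0254
grip_force: 49.3
shift [233.9 -90.4   1.7] turn -0.0 cur yaw -9.4 tcp [0.564  0.0589 0.2619] j6 1.7 gap 0.0254 t 12.85
```

```bash
python3 -m handwheel '[[15,-6,0,0,0],[45,-17,0,0,0],[80,-31,0,0,0],[115,-44,0,0,0],[150,-58,0,0,0],[185,-71,0,0,0],[210,-81,0,0,0],[227,-88,0,0,0]]'
python3 -m handwheel '[[7,-2,0,0,0],[7,-2,0,0,0],[7,-2,40,0,0],[7,-2,80,0,0],[7,-2,110,0,0],[7,-2,120,0,0],[7,-2,120,0,0]]'
python3 -c "
from h import *
plan(.513,.3045,.118,-9.4)"
```

```text
clock: 13.65
tcp_pos: [0.5109, 0.2999, 0.2577]
orientation: [-0.001, 0.762, 0.648, -0.002]
wrist_force: [0.2, 0.2, -2.0]
finger_gap: 0.026
grip_force: 49.3
clock: 14.35
tcp_pos: [0.5114, 0.3032, 0.1385]
orientation: [-0.001, 0.763, 0.646, -0.002]
wrist_force: [-0.3, -1.0, -1.9]
finger_gap: 0.0263
grip_force: 49.5
shift [ 1.6  1.5 20.5] turn -0.001 cur yaw -9.5 tcp [0.5114 0.3032 0.1385] j6 2.14 gap 0.0263 t 14.35
```

```bash
python3 -m handwheel '[[0,0,10,0,0],[0,0,17,0,0],[0,0,20,0,0],[0,0,21,0,0],[0,0,21,0,0]]'
python3 -m handwheel '[[0,0,0,0,0.3],[0,0,0,0,0.5],[0,0,0,0,0.65],[0,0,0,0,0.65],[0,0,-20,0,0.8],[0,0,-50,0,0.8],[0,0,-90,0,0.8],[0,0,-130,0,0.8]]'
python3 -c "
from h import *
plan(.543,-.067,.25,-9.4)"
```

```text
clock: 14.85
tcp_pos: [0.5126, 0.3047, 0.1195]
orientation: [0.0, 0.763, 0.647, 0.0]
wrist_force: [-0.5, 0.1, -2.6]
finger_gap: 0.0259
grip_force: 49.5
clock: 15.65
tcp_pos: [0.5121, 0.3044, 0.2505]
orientation: [-0.0, 0.763, 0.647, -0.0]
wrist_force: [0.7, -0.4, -0.2]
finger_gap: 0.0683
grip_force: 0.0
shift [-361.4   91.2    0.5] turn 0.0 cur yaw -9.4 tcp [0.5121 0.3044 0.2505] j6 2.14 gap 0.0683 t 15.65
```

```bash
python3 -m handwheel '[[-361,91,0,0,0.8],[-361,91,0,0,0.8],[-361,91,0,0,0.8],[-361,91,0,0,0.8],[-361,91,0,0,0.8],[-361,91,0,0,0.8],[-361,91,0,0,0.8],[-361,91,0,0,0.8]]'
python3 -m handwheel '[[0,0,0,0,0.8],[0,0,0,0,0.8]]'
python3 - <<'E'
from h import *
plan(.543,-.067,.097,-9.4)
c=cam('wrist','w8'); Q=cloud(c)
m=(Q[...,2]>.13)&(Q[...,2]<.172)&(np.hypot(Q[...,0]-.543,Q[...,1]+.067)<.035)
print('mill',np.percentile(Q[m],[1,99],axis=0).round(4))
E
```

```text
clock: 16.45
tcp_pos: [0.5434, -0.0704, 0.2494]
orientation: [0.001, 0.764, 0.645, -0.0]
wrist_force: [-0.6, 0.1, -0.5]
finger_gap: 0.0683
grip_force: 0.0
clock: 16.65
tcp_pos: [0.5432, -0.0668, 0.2492]
orientation: [-0.0, 0.763, 0.646, 0.0]
wrist_force: [0.3, 0.1, -0.4]
finger_gap: 0.0681
grip_force: 0.0
shift [-3.000e-01 -1.000e-01  1.522e+02] turn -0.001 cur yaw -9.5 tcp [ 0.5432 -0.0668  0.2492] j6 1.47 gap 0.0681 t 16.65
mill [[ 0.5216 -0.0862  0.1323]
 [ 0.5673 -0.0418  0.1711]]
```

```bash
python3 -m handwheel '[[0,0,45,0,0.8],[0,0,90,0,0.8],[0,0,125,0,0.8],[0,0,150,0,0.8],[0,0,150,0,0.8],[0,0,150,0,0.6],[0,0,150,0,0.3],[0,0,150,0,0]]'
python3 -m handwheel '[[0,0,0,0,0],[0,0,0,0,0],[0,0,0,0,0],[0,0,0,0,0],[0,0,0,0,0]]'
python3 -m handwheel '[[0,0,-10,0,0],[0,0,-30,0,0],[0,0,-55,0,0],[0,0,-85,0,0],[0,0,-115,0,0],[0,0,-145,0,0],[0,0,-160,0,0],[0,0,-160,0,0]]'
python3 -c "
from h import *
plan(.418,.254,.26,-9.4)
cam('side','side9')"
```

```text
clock: 17.5
tcp_pos: [0.5446, -0.0664, 0.101]
orientation: [0.001, 0.762, 0.647, 0.001]
wrist_force: [-0.0, 0.1, 1.9]
finger_gap: 0.0477
grip_force: 52.1
clock: 18.0
tcp_pos: [0.5447, -0.0667, 0.101]
orientation: [0.001, 0.763, 0.647, 0.001]
wrist_force: [-0.1, 1.2, 7.0]
finger_gap: 0.048
grip_force: 52.4
clock: 18.8
tcp_pos: [0.5444, -0.0669, 0.2621]
orientation: [0.002, 0.763, 0.647, 0.001]
wrist_force: [0.3, -0.2, -1.4]
finger_gap: 0.0477
grip_force: 52.2
shift [ 295.9 -177.1    1.2] turn -0.0 cur yaw -9.4 tcp [ 0.5444 -0.0669  0.2621] j6 1.47 gap 0.0477 t 18.8
```

View pics/side9.png

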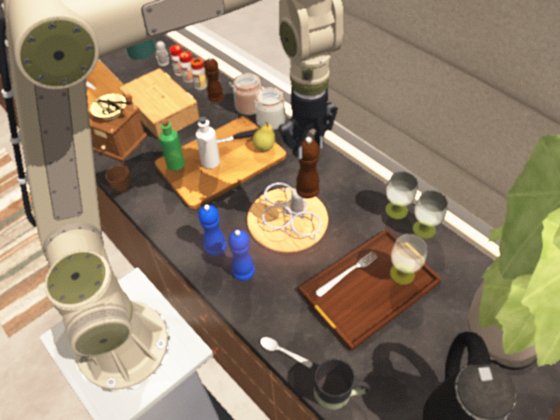

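Oil (172,150) and vinegar (208,145) stand on the board, the mill is lifted clean, and the salt (297,204) is still in its ring. Now the mill goes to spot A.

```bash
python3 -m handwheel '[[15,-9,0,0,0],[45,-27,0,0,0],[75,-45,0,0,0],[110,-66,0,0,0],[145,-87,0,0,0],[180,-108,0,0,0],[215,-129,0,0,0],[250,-150,0,0,0]]'
python3 -m handwheel '[[25,-15,0,0,0],[40,-24,0,0,0],[46,-27,0,0,0],[46,-27,40,0,0],[46,-27,80,0,0],[46,-27,115,0,0],[46,-27,125,0,0],[46,-27,125,0,0]]'
python3 -c "
from h import *
plan(.418,.254,.112,-9.4)"
```

```text
clock: 19.65
tcp_pos: [0.4335, 0.2063, 0.2577]
orientation: [-0.001, 0.763, 0.647, -0.001]
wrist_force: [-0.2, 1.0, -2.3]
finger_gap: 0.0475
grip_force: 52.1
clock: 20.45
tcp_pos: [0.4153, 0.2535, 0.1325]
orientation: [-0.001, 0.763, 0.647, -0.002]
wrist_force: [-0.0, 0.5, -2.3]
finger_gap: 0.0479
grip_force: 52.4
shift [ 1.   2.7 20.5] turn -0.001 cur yaw -9.4 tcp [0.4153 0.2535 0.1325] j6 2.12 gap 0.0479 t 20.45
```

```bash
python3 -m handwheel '[[0,0,10,0,0],[0,0,17,0,0],[0,0,20,0,0],[0,0,21,0,0],[0,0,21,0,0]]'
python3 -m handwheel '[[0,0,0,0,0.6],[0,0,0,0,0.75],[0,0,0,0,0.8],[0,0,0,0,0.8],[0,0,-20,0,0.8],[0,0,-50,0,0.8],[0,0,-90,0,0.8],[0,0,-130,0,0.65]]'
python3 -c "
from h import *
plan(.5706,-.007,.25,-9.4)"
```

```text
clock: 20.95
tcp_pos: [0.4172, 0.2546, 0.1135]
orientation: [0.0, 0.763, 0.647, 0.0]
wrist_force: [-0.1, 0.1, -1.9]
finger_gap: 0.0478
grip_force: 52.5
clock: 21.75
tcp_pos: [0.4165, 0.2543, 0.2444]
orientation: [-0.0, 0.763, 0.647, -0.0]
wrist_force: [0.9, 1.2, 0.0]
finger_gap: 0.0561
grip_force: 0.0
shift [-232.7  194.7   -5.7] turn 0.0 cur yaw -9.4 tcp [0.4165 0.2543 0.2444] j6 2.12 gap 0.0561 t 21.75
```

```bash
python3 -m handwheel '[[-233,195,0,0,0.65],[-233,195,0,0,0.65],[-233,195,0,0,0.65],[-233,195,0,0,0.65],[-233,195,0,0,0.65],[-233,195,0,0,0.65],[-233,195,0,0,0.65],[-233,195,0,0,0.65]]'
python3 -m handwheel '[[0,0,20,0,0.65],[0,0,20,0,0.65]]'
python3 - <<'E'
from h import *
plan(.5706,-.007,.03,-9.4)
c=cam('wrist','w10'); Q=cloud(c)
m=(Q[...,2]>.076)&(Q[...,2]<.105)&(np.hypot(Q[...,0]-.57,Q[...,1]+.007)<.035)
print('salt',m.sum(),np.percentile(Q[m],[1,50,99],axis=0).round(4))
t=cam('top','t10')
cv2.imwrite('pics/c10.png',np.hstack([cv2.resize(t['color'][150:330,90:290],None,fx=2,fy=2,interpolation=3),cv2.resize(c['color'],(480,360))[:,:400]]))
E
```

```text
clock: 22.55
tcp_pos: [0.5716, -0.0087, 0.2425]
orientation: [-0.001, 0.764, 0.646, -0.0]
wrist_force: [-0.5, 0.8, 0.6]
finger_gap: 0.0554
grip_force: 0.0
clock: 22.75
tcp_pos: [0.5693, -0.0057, 0.2213]
orientation: [-0.002, 0.762, 0.647, -0.001]
wrist_force: [-0.6, 0.3, 0.0]
finger_gap: 0.0557
grip_force: 0.0
shift [ -1.1   2.2 191.3] turn 0.001 cur yaw -9.3 tcp [ 0.5693 -0.0057  0.2213] j6 1.58 gap 0.0557 t 22.75
salt 1106 [[ 0.5546 -0.0207  0.0797]
 [ 0.5709 -0.0021  0.0978]
 [ 0.5863  0.0113  0.102 ]]
```

View pics/c10.png

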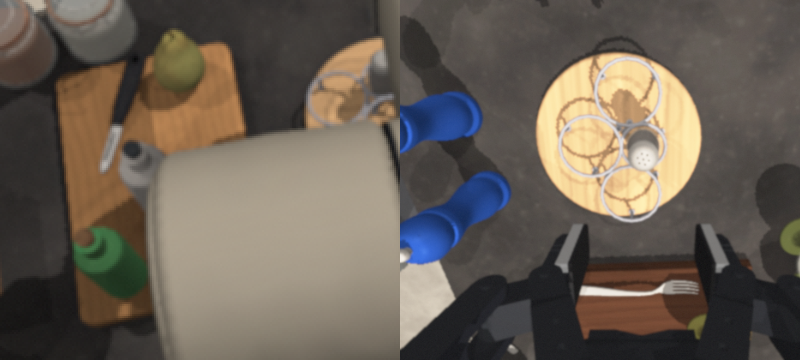

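The vinegar (140,165) and oil (115,265) stand on the board in the left crop. In the wrist view on the right, the salt cap (645,155) is alone in the stand. Grasp the salt's cap.

```bash
python3 -m handwheel '[[-1,1,45,0,0.65],[-1,1,90,0,0.65],[-1,1,130,0,0.65],[-1,1,160,0,0.65],[-1,1,178,0,0.65],[-1,1,187,0,0.65],[-1,1,187,0,0.65],[-1,1,187,0,0.65]]' 40
python3 -m handwheel '[[0,0,0,0,0.5],[0,0,0,0,0.4],[0,0,0,0,0.2],[0,0,0,0,0],[0,0,0,0,0],[0,0,0,0,0],[0,0,0,0,0]]'
python3 -c "
from h import *
plan(.5705,-.0055,.034,-9.4)"
```

```text
clock: 23.65
tcp_pos: [0.5732, -0.0081, 0.0376]
orientation: [0.001, 0.762, 0.647, 0.001]
wrist_force: [0.9, 0.1, 1.1]
finger_gap: 0.0553
grip_force: 0.0
clock: 24.35
tcp_pos: [0.5731, -0.0085, 0.0378]
orientation: [0.001, 0.763, 0.647, 0.001]
wrist_force: [-1.6, 0.3, 6.2]
finger_gap: 0.0323
grip_force: 39.3
shift [ 2.5 -3.1  3.8] turn -0.0 cur yaw -9.4 tcp [ 0.5731 -0.0085  0.0378] j6 1.58 gap 0.0323 t 24.35
```

```bash
python3 -m handwheel '[[0,0,-10,0,0],[0,0,-30,0,0],[0,0,-60,0,0],[0,0,-90,0,0],[0,0,-110,0,0],[0,0,-120,0,0],[0,0,-120,0,0]]'
python3 - <<'E'
from h import *
plan(.476,-.305,.16,-9.4)
c=cam('side','side11'); cv2.imwrite('pics/c11.png',cv2.resize(c['color'][110:350,160:460],None,fx=2.4,fy=2.4))
E
```

```text
clock: 25.05
tcp_pos: [0.5732, -0.0085, 0.158]
orientation: [0.001, 0.763, 0.647, 0.001]
wrist_force: [-0.1, 0.4, -0.4]
finger_gap: 0.0326
grip_force: 40.0
shift [-308.4  -47.5   -2.2] turn 0.0 cur yaw -9.4 tcp [ 0.5732 -0.0085  0.158 ] j6 1.58 gap 0.0326 t 25.05
```

View pics/c11.png

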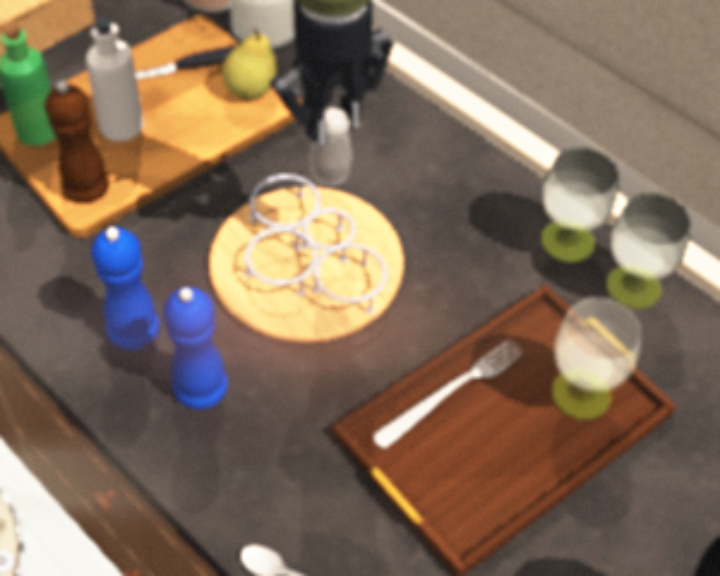

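The salt (335,145 in the crop) hangs upright, the three tall things stand on the board, and all the rings are empty. Carry it to the tray.

```bash
python3 -m handwheel '[[-15,-2,0,0,0],[-50,-8,0,0,0],[-90,-14,0,0,0],[-130,-20,0,0,0],[-170,-26,0,0,0],[-210,-32,0,0,0],[-250,-39,0,0,0],[-280,-43,0,0,0]]'
python3 -m handwheel '[[-20,-3,0,0,0],[-28,-4,0,0,0],[-28,-4,0,0,0],[-28,-4,40,0,0],[-28,-4,75,0,0],[-28,-4,100,0,0],[-28,-4,100,0,0]]'
python3 - <<'E'
from h import *
plan(.476,-.305,.0355,-9.4)
c=cam('side','side12'); cv2.imwrite('pics/c12.png',cv2.resize(c['color'][220:370,270:470],None,fx=3,fy=3))
E
```

```text
clock: 25.9
tcp_pos: [0.4815, -0.2798, 0.1545]
orientation: [-0.001, 0.763, 0.646, -0.001]
wrist_force: [-0.1, 0.2, -1.1]
finger_gap: 0.0329
grip_force: 39.9
clock: 26.6
tcp_pos: [0.4728, -0.3007, 0.052]
orientation: [-0.004, 0.762, 0.647, -0.001]
wrist_force: [-0.4, 1.1, -0.5]
finger_gap: 0.0327
grip_force: 40.0
shift [-3.8  3.9 16.5] turn 0.002 cur yaw -9.3 tcp [ 0.4728 -0.3007  0.052 ] j6 1.02 gap 0.0327 t 26.6
```

View pics/c12.png

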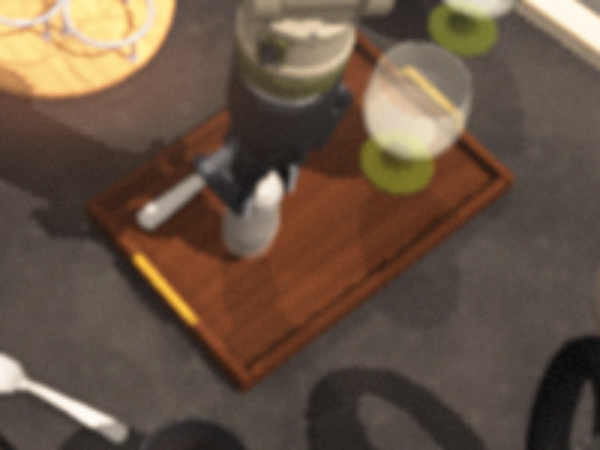

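The salt hovers upright over free tray floor (250,245). Lower and release.

```bash
python3 -m handwheel '[[0,0,8,0,0],[0,0,14,0,0],[0,0,16,0,0],[0,0,17,0,0],[0,0,17,0,0]]'
python3 -m handwheel '[[0,0,0,0,0.45],[0,0,0,0,0.6],[0,0,0,0,0.65],[0,0,0,0,0.65],[0,0,-20,0,0.65],[0,0,-50,0,0.65],[0,0,-90,0,0.65],[0,0,-130,0,0.65]]'
python3 - <<'E'
from h import *
plan(.476,-.305,.0355,-9.4)
c=cam('side','side13'); Q=cloud(c)
m=(np.hypot(Q[...,0]-.476,Q[...,1]+.305)<.035)&(Q[...,2]>.02)&(Q[...,2]<.13); print(np.percentile(Q[m],[1,50,99],axis=0).round(4))
plan(.4175,.254,.25,-9.4)
for n,(x,y) in dict(oil=(.43,.373),vin=(.5125,.3045),mill=(.4175,.2545)).items():
    m=(np.hypot(Q[...,0]-x,Q[...,1]-y)<.06)&(Q[...,2]>.165)&(Q[...,2]<.2); print(n,np.percentile(Q[m],[1,99],axis=0).round(4).tolist())
E
```

```text
clock: 27.15
tcp_pos: [0.4757, -0.3047, 0.0395]
orientation: [0.0, 0.763, 0.647, 0.0]
wrist_force: [0.1, -0.6, -1.0]
finger_gap: 0.0327
grip_force: 40.0
clock: 27.95
tcp_pos: [0.4751, -0.3042, 0.1702]
orientation: [-0.001, 0.763, 0.647, -0.0]
wrist_force: [0.9, -0.1, -0.3]
finger_gap: 0.0557
grip_force: 0.0
shift [ -0.7   1.2 134.7] turn -0.0 cur yaw -9.4 tcp [ 0.4751 -0.3042  0.1702] j6 1.02 gap 0.0557 t 27.95
[[ 0.4509 -0.3216  0.0214]
 [ 0.4612 -0.3078  0.0679]
 [ 0.4841 -0.2856  0.0991]]
shift [ 542.8 -150.5  -76.2] turn 0.0 cur yaw -9.4 tcp [ 0.4779 -0.3066  0.1779] j6 1.02 gap 0.0556 t 28.0
oil [[0.4166, 0.3591, 0.166], [0.443, 0.384, 0.1956]]
vin [[0.4962, 0.2901, 0.1652], [0.5231, 0.3142, 0.1946]]
mill [[0.3936, 0.2321, 0.1658], [0.437, 0.2676, 0.1938]]
```

```bash
python3 -m handwheel '[[0,0,-40,0,0.8],[40,-11,-76,0,0.8],[543,-150,-76,0,0.8],[543,-150,-76,0,0.8],[543,-150,-76,0,0.8],[543,-150,-76,0,0.8],[543,-150,-76,0,0.8],[543,-150,-76,0,0.8]]' 50
python3 -c "
from h import *
plan(.4172,.2546,.25,-9.4)"
```

```text
clock: 28.8
tcp_pos: [0.4394, 0.0331, 0.244]
orientation: [0.0, 0.763, 0.647, 0.0]
wrist_force: [0.2, 0.6, -0.5]
finger_gap: 0.0683
grip_force: 0.0
shift [214.9 -58.2  -6. ] turn -0.0 cur yaw -9.4 tcp [0.4394 0.0331 0.244 ] j6 1.63 gap 0.0683 t 28.8
```

```bash
python3 -m handwheel '[[215,-58,-6,0,0.8],[215,-58,-6,0,0.8],[215,-58,-6,0,0.8],[215,-58,-6,0,0.8],[215,-58,-6,0,0.8],[215,-58,-6,0,0.8],[215,-58,-6,0,0.8],[215,-58,-6,0,0.8]]'
python3 - <<'E'
from h import *
plan(.4172,.2546,.1125,-9.4)
c=cam('wrist','w14'); Q=cloud(c)
for n,(x,y),r in(('mill',(.4175,.2545),.04),('vin',(.5125,.3045),.03),('oil',(.43,.373),.03)):
    m=(Q[...,2]>.172)&(Q[...,2]<.198)&(np.hypot(Q[...,0]-x,Q[...,1]-y)<r); print(n,np.percentile(Q[m],[1,99],axis=0).round(4).tolist() if m.any() else '')
E
```

```text
clock: 29.6
tcp_pos: [0.4179, 0.2519, 0.2497]
orientation: [0.0, 0.763, 0.646, -0.0]
wrist_force: [0.1, 0.7, 0.6]
finger_gap: 0.0683
grip_force: 0.0
shift [  2.6  -1.1 137.2] turn -0.001 cur yaw -9.5 tcp [0.4179 0.2519 0.2497] j6 2.11 gap 0.0683 t 29.6
mill [[0.3985, 0.2361, 0.1722], [0.4361, 0.2735, 0.1923]]
vin [[0.4977, 0.2912, 0.1765], [0.522, 0.3182, 0.1934]]
oil [[0.4169, 0.3585, 0.1773], [0.4438, 0.3857, 0.1934]]
```

```bash
python3 -m handwheel '[[0,0,45,0,0.8],[0,0,90,0,0.8],[0,0,120,0,0.8],[0,0,137,0,0.8],[0,0,137,0,0.8],[0,0,137,0,0.6],[0,0,137,0,0.3],[0,0,137,0,0]]'
python3 -m handwheel '[[0,0,0,0,0],[0,0,0,0,0],[0,0,0,0,0],[0,0,0,0,0]]'
python3 -c "
from h import *
plan(.4172,.2546,.1125,-9.4)"
python3 -m handwheel '[[0,0,-10,0,0],[0,0,-30,0,0],[0,0,-60,0,0],[0,0,-95,0,0],[0,0,-125,0,0],[0,0,-140,0,0],[0,0,-140,0,0]]'
python3 -c "
from h import *
plan(.5445,-.0667,.26,-9.4)"
```

```text
clock: 30.45
tcp_pos: [0.419, 0.2531, 0.1143]
orientation: [0.0, 0.763, 0.647, 0.001]
wrist_force: [-0.6, 1.0, 3.0]
finger_gap: 0.0477
grip_force: 52.0
clock: 30.85
tcp_pos: [0.419, 0.2534, 0.1143]
orientation: [0.001, 0.763, 0.647, 0.001]
wrist_force: [-0.2, -0.3, 6.6]
finger_gap: 0.0475
grip_force: 52.4
shift [ 0.9 -2.   1.8] turn 0.0 cur yaw -9.4 tcp [0.419  0.2534 0.1143] j6 2.11 gap 0.0475 t 30.85
clock: 31.55
tcp_pos: [0.4189, 0.2535, 0.2555]
orientation: [0.001, 0.763, 0.647, 0.002]
wrist_force: [0.2, 0.2, -2.8]
finger_gap: 0.0477
grip_force: 52.2
shift [-295.4  176.1   -4.6] turn 0.0 cur yaw -9.4 tcp [0.4189 0.2535 0.2555] j6 2.11 gap 0.0477 t 31.55
```

```bash
python3 -m handwheel '[[-15,9,0,0,0],[-45,27,0,0,0],[-80,48,0,0,0],[-115,69,0,0,0],[-150,90,0,0,0],[-185,111,0,0,0],[-220,132,0,0,0],[-250,150,0,0,0]]'
python3 -m handwheel '[[-25,14,0,0,0],[-40,23,0,0,0],[-45,26,0,0,0],[-45,26,0,0,0],[-45,26,0,0,0],[-45,26,0,0,0]]'
python3 -c "
from h import *
plan(.5445,-.0667,.1048,-9.4)"
```

```text
clock: 32.35
tcp_pos: [0.5246, -0.0201, 0.2512]
orientation: [-0.001, 0.763, 0.647, -0.001]
wrist_force: [0.1, 0.8, -1.7]
finger_gap: 0.0477
grip_force: 52.1
clock: 32.95
tcp_pos: [0.5429, -0.0655, 0.253]
orientation: [-0.0, 0.762, 0.647, 0.0]
wrist_force: [0.2, 0.5, -1.3]
finger_gap: 0.0477
grip_force: 52.1
shift [ -0.9   1.8 148.2] turn 0.002 cur yaw -9.3 tcp [ 0.5429 -0.0655  0.253 ] j6 1.47 gap 0.0477 t 32.95
```

```bash
python3 -m handwheel '[[-1,2,40,0,0],[-1,2,75,0,0],[-1,2,95,0,0],[-1,2,100,0,0],[-1,2,100,0,0]]'
python3 - <<'E'
from h import *
plan(.5445,-.0667,.1048,-9.4)
c=cam('side'); cv2.imwrite('pics/c15.png',cv2.resize(c['color'][120:270,220:360],None,fx=4,fy=4))
E
```

```text
clock: 33.45
tcp_pos: [0.5446, -0.0673, 0.1527]
orientation: [-0.0, 0.762, 0.647, -0.0]
wrist_force: [-0.9, 0.3, -2.6]
finger_gap: 0.0475
grip_force: 52.3
shift [ 0.6 -0.1 47.9] turn 0.001 cur yaw -9.3 tcp [ 0.5446 -0.0673  0.1527] j6 1.46 gap 0.0475 t 33.45
```

View pics/c15.png

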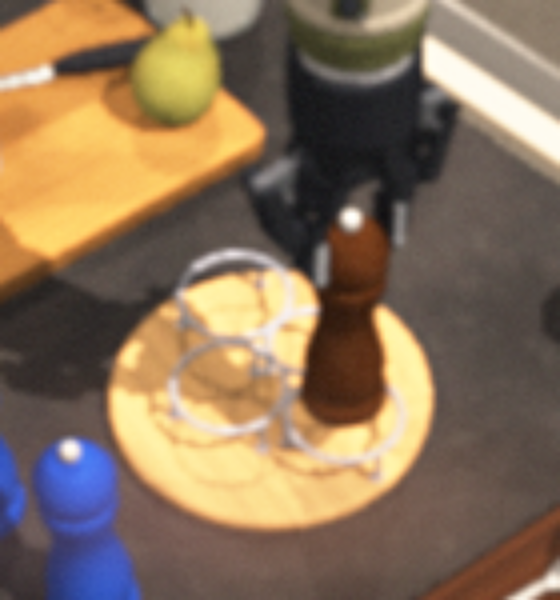

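The mill's foot (345,405) is over its ring (345,420), about to enter. Lower the rest of the way.

```bash
python3 -m handwheel '[[0,0,12,0,0],[0,0,24,0,0],[0,0,34,0,0],[0,0,41,0,0],[0,0,44,0,0],[0,0,46,0,0],[0,0,46,0,0]]'
python3 -c "
from h import *
plan(.5445,-.0667,.1048,-9.4)"
```

```text
clock: 34.2
tcp_pos: [0.5451, -0.0682, 0.1067]
orientation: [-0.0, 0.763, 0.647, 0.0]
wrist_force: [0.2, 0.0, -2.1]
finger_gap: 0.0477
grip_force: 52.4
shift [ 1.4 -0.8  1.9] turn -0.0 cur yaw -9.4 tcp [ 0.5451 -0.0682  0.1067] j6 1.46 gap 0.0477 t 34.2
```

```bash
python3 -m handwheel '[[1,0,1,0,0],[1,0,1.5,0,0],[1,0,1.5,0,0.55],[1,0,1.5,0,0.7],[1,0,1.5,0,0.8],[1,0,1.5,0,0.8],[1,0,-20,0,0.8],[1,0,-60,0,0.8]]'
python3 -m handwheel '[[0,0,-45,0,0.65],[0,0,-88,0,0.65],[0,0,-88,0,0.65]]'
python3 -c "
from h import *
plan(.5126,.3047,.25,-9.4)"
```

```text
clock: 35.0
tcp_pos: [0.543, -0.0666, 0.1647]
orientation: [-0.003, 0.763, 0.647, -0.002]
wrist_force: [0.4, 0.0, 0.9]
finger_gap: 0.0685
grip_force: 0.0
clock: 35.3
tcp_pos: [0.5484, -0.068, 0.2617]
orientation: [0.005, 0.763, 0.647, 0.003]
wrist_force: [0.8, 0.8, -0.4]
finger_gap: 0.0552
grip_force: 0.0
shift [361.9 -96.3  10.2] turn 0.0 cur yaw -9.4 tcp [ 0.5484 -0.068   0.2617] j6 1.47 gap 0.0552 t 35.3
```

```bash
python3 -m handwheel '[[361,-93,5,0,0.65],[361,-93,5,0,0.65],[361,-93,5,0,0.65],[361,-93,5,0,0.65],[361,-93,5,0,0.65],[361,-93,5,0,0.65],[361,-93,5,0,0.65],[361,-93,5,0,0.65]]'
python3 -m handwheel '[[0,0,0,0,0.65],[0,0,0,0,0.65],[0,0,0,0,0.65]]'
python3 - <<'E'
from h import *
plan(.5126,.3047,.119,-9.4)
c=cam('side'); Q=cloud(c)
m=(Q[...,2]>.135)&(Q[...,2]<.171)&(np.hypot(Q[...,0]-.543,Q[...,1]+.067)<.04)
print('mill',np.percentile(Q[m],[1,99],axis=0).round(4).tolist())
E
```

```text
clock: 36.1
tcp_pos: [0.5113, 0.308, 0.249]
orientation: [-0.0, 0.761, 0.648, 0.0]
wrist_force: [0.8, -1.1, -0.4]
finger_gap: 0.0552
grip_force: 0.0
clock: 36.4
tcp_pos: [0.5125, 0.3031, 0.2496]
orientation: [0.0, 0.763, 0.646, -0.0]
wrist_force: [-0.7, 0.6, 0.2]
finger_gap: 0.0554
grip_force: 0.0
shift [  1.6  -0.2 130.6] turn -0.001 cur yaw -9.5 tcp [0.5125 0.3031 0.2496] j6 2.14 gap 0.0554 t 36.4
mill [[0.5191, -0.0901, 0.1354], [0.5619, -0.0472, 0.1706]]
```

```bash
python3 -m handwheel '[[1,0,45,0,0.65],[1,0,90,0,0.65],[1,0,115,0,0.65],[1,0,131,0,0.65],[1,0,131,0,0.65],[1,0,131,0,0.4],[1,0,131,0,0.1],[1,0,131,0,0]]'
python3 -m handwheel '[[0,0,0,0,0],[0,0,0,0,0],[0,0,0,0,0],[0,0,0,0,0]]'
python3 -m handwheel '[[0,0,-10,0,0],[0,0,-30,0,0],[0,0,-60,0,0],[0,0,-95,0,0],[0,0,-125,0,0],[0,0,-140,0,0],[0,0,-140,0,0]]'
python3 -c "
from h import *
plan(.5643,.0591,.26,-9.4)"
```

```text
clock: 37.25
tcp_pos: [0.5138, 0.3054, 0.1207]
orientation: [0.0, 0.763, 0.647, 0.002]
wrist_force: [0.7, 0.4, 3.0]
finger_gap: 0.0262
grip_force: 48.9
clock: 37.65
tcp_pos: [0.5136, 0.3057, 0.1206]
orientation: [0.001, 0.763, 0.647, 0.002]
wrist_force: [0.3, -0.6, 6.6]
finger_gap: 0.026
grip_force: 49.0
clock: 38.35
tcp_pos: [0.5137, 0.3057, 0.2619]
orientation: [0.001, 0.763, 0.647, 0.002]
wrist_force: [-0.1, -0.5, -2.2]
finger_gap: 0.0261
grip_force: 49.4
shift [-235.1   90.1    1.6] turn 0.0 cur yaw -9.4 tcp [0.5137 0.3057 0.2619] j6 2.14 gap 0.0261 t 38.35
```

```bash
python3 -m handwheel '[[-15,6,0,0,0],[-45,17,0,0,0],[-80,31,0,0,0],[-115,44,0,0,0],[-150,58,0,0,0],[-185,71,0,0,0],[-212,81,0,0,0],[-228,87,0,0,0]]'
python3 -m handwheel '[[-7,3,0,0,0],[-7,3,0,0,0],[-7,3,40,0,0],[-7,3,75,0,0],[-7,3,95,0,0],[-7,3,95,0,0],[-7,3,95,0,0]]'
python3 -c "
from h import *
plan(.5643,.0591,.111,-9.4)"
```

```text
clock: 39.15
tcp_pos: [0.5604, 0.063, 0.257]
orientation: [-0.001, 0.764, 0.646, -0.001]
wrist_force: [0.4, 0.2, -2.2]
finger_gap: 0.0258
grip_force: 49.4
clock: 39.85
tcp_pos: [0.5628, 0.0598, 0.1642]
orientation: [-0.0, 0.762, 0.647, -0.0]
wrist_force: [0.6, 0.3, -1.7]
finger_gap: 0.0258
grip_force: 49.6
shift [-0.4  1.6 53.2] turn 0.002 cur yaw -9.3 tcp [0.5628 0.0598 0.1642] j6 1.7 gap 0.0258 t 39.85
```

```bash
python3 -m handwheel '[[0,1,15,0,0],[0,1,30,0,0],[0,1,40,0,0],[0,1,47,0,0],[0,1,50,0,0],[0,1,52,0,0],[0,1,52,0,0]]'
python3 -c "
from h import *
plan(.5643,.0591,.111,-9.4)"
```

```text
clock: 40.55
tcp_pos: [0.5642, 0.0584, 0.1121]
orientation: [0.0, 0.763, 0.647, 0.0]
wrist_force: [-0.4, -0.2, -1.3]
finger_gap: 0.0257
grip_force: 49.6
shift [ 0.7 -0.   1.1] turn 0.0 cur yaw -9.4 tcp [0.5642 0.0584 0.1121] j6 1.7 gap 0.0257 t 40.55
```

```bash
python3 -m handwheel '[[0,0,1,0,0],[0,0,1,0,0],[0,0,1,0,0.3],[0,0,1,0,0.5],[0,0,1,0,0.65],[0,0,1,0,0.65],[0,0,-20,0,0.65],[0,0,-60,0,0.65]]'
python3 -m handwheel '[[0,0,-40,0,0.65],[0,0,-80,0,0.65],[0,0,-80,0,0.65],[0,0,-80,0,0.65]]'
python3 -c "
from h import *
plan(.4303,.3733,.25,0.3)"
```

```text
clock: 41.35
tcp_pos: [0.5617, 0.0585, 0.1695]
orientation: [-0.002, 0.763, 0.647, -0.002]
wrist_force: [0.5, 0.1, -0.8]
finger_gap: 0.0555
grip_force: 0.0
clock: 41.75
tcp_pos: [0.5649, 0.0584, 0.2531]
orientation: [0.001, 0.763, 0.647, 0.001]
wrist_force: [-0.6, -0.1, 0.1]
finger_gap: 0.0557
grip_force: 0.0
shift [ 288.7 -184.2    2.6] turn -0.169 cur yaw -9.4 tcp [0.5649 0.0584 0.2531] j6 1.7 gap 0.0557 t 41.75
```

```bash
python3 -m handwheel '[[289,-184,0,-0.17,0.65],[289,-184,0,-0.17,0.65],[289,-184,0,-0.17,0.65],[289,-184,0,-0.17,0.65],[289,-184,0,-0.17,0.65],[289,-184,0,-0.17,0.65],[289,-184,0,-0.17,0.65],[289,-184,0,-0.17,0.65]]'
python3 -m handwheel '[[0,0,0,0,0.65],[0,0,0,0,0.65],[0,0,0,0,0.65]]'
python3 - <<'E'
from h import *
plan(.4303,.3733,.117,.3)
c=cam('side','side16'); Q=cloud(c)
for n,(x,y) in dict(mill=(.543,-.067),vin=(.563,.0595)).items():
    m=(Q[...,2]>.145)&(Q[...,2]<.18)&(np.hypot(Q[...,0]-x,Q[...,1]-y)<.04)
    print(n,np.percentile(Q[m],[1,99],axis=0).round(4).tolist())
E
```

```text
clock: 42.55
tcp_pos: [0.4263, 0.3773, 0.2497]
orientation: [-0.001, 0.703, 0.712, -0.001]
wrist_force: [0.6, -0.9, 1.0]
finger_gap: 0.0555
grip_force: 0.0
clock: 42.85
tcp_pos: [0.4302, 0.3723, 0.2514]
orientation: [0.0, 0.706, 0.708, -0.0]
wrist_force: [-0.5, -0.3, -0.1]
finger_gap: 0.0556
grip_force: 0.0
shift [  1.1   0.2 134.4] turn -0.001 cur yaw 0.2 tcp [0.4302 0.3723 0.2514] j6 2.14 gap 0.0556 t 42.85
mill [[0.519, -0.0893, 0.1456], [0.5629, -0.0456, 0.1769]]
vin [[0.5478, 0.0446, 0.1459], [0.5757, 0.068, 0.1794]]
```

```bash
python3 -m handwheel '[[1,0,45,0,0.65],[1,0,90,0,0.65],[1,0,118,0,0.65],[1,0,134,0,0.65],[1,0,134,0,0.65],[1,0,134,0,0.4],[1,0,134,0,0.1],[1,0,134,0,0]]'
python3 -m handwheel '[[0,0,0,0,0],[0,0,0,0,0],[0,0,0,0,0],[0,0,0,0,0]]'
python3 -m handwheel '[[0,0,-10,0,0],[0,0,-30,0,0],[0,0,-60,0,0],[0,0,-95,0,0],[0,0,-125,0,0],[0,0,-140,0,0],[0,0,-140,0,0]]'
python3 -c "
from h import *
plan(.5065,.0047,.26,.3)"
```

```text
clock: 43.7
tcp_pos: [0.4308, 0.3751, 0.1197]
orientation: [0.0, 0.705, 0.709, 0.002]
wrist_force: [-0.6, -0.5, 3.5]
finger_gap: 0.0258
grip_force: 48.9
clock: 44.1
tcp_pos: [0.4307, 0.3752, 0.1196]
orientation: [0.0, 0.705, 0.709, 0.002]
wrist_force: [-1.0, -1.1, 5.6]
finger_gap: 0.026
grip_force: 49.0
clock: 44.8
tcp_pos: [0.4307, 0.3754, 0.2607]
orientation: [0.0, 0.705, 0.709, 0.002]
wrist_force: [-0.8, 0.9, -3.1]
finger_gap: 0.0256
grip_force: 49.5
shift [-371.1   73.6    0. ] turn 0.001 cur yaw 0.4 tcp [0.4307 0.3754 0.2607] j6 2.14 gap 0.0256 t 44.8
```

```bash
python3 -m handwheel '[[-15,3,0,0,0],[-45,9,0,0,0],[-80,16,0,0,0],[-115,23,0,0,0],[-150,30,0,0,0],[-185,37,0,0,0],[-220,44,0,0,0],[-255,51,0,0,0]]'
python3 -m handwheel '[[-35,7,0,0,0],[-65,13,0,0,0],[-90,18,0,0,0],[-108,21,0,0,0],[-114,22,0,0,0],[-114,22,0,0,0],[-114,22,0,0,0],[-114,22,0,0,0]]'
python3 -m handwheel '[[0,0,40,0,0],[0,0,75,0,0],[0,0,95,0,0],[0,0,95,0,0],[0,0,95,0,0]]'
python3 -c "
from h import *
plan(.5065,.0060,.110,.3)"
```

```text
clock: 45.6
tcp_pos: [0.4809, 0.1176, 0.256]
orientation: [-0.001, 0.705, 0.709, -0.001]
wrist_force: [0.3, 0.3, -2.6]
finger_gap: 0.026
grip_force: 49.5
clock: 46.4
tcp_pos: [0.5044, 0.0069, 0.2576]
orientation: [-0.0, 0.705, 0.71, -0.0]
wrist_force: [0.9, -0.6, -3.4]
finger_gap: 0.0258
grip_force: 49.5
clock: 46.9
tcp_pos: [0.5048, 0.0067, 0.1633]
orientation: [-0.0, 0.705, 0.71, 0.0]
wrist_force: [0.6, -0.2, -3.0]
finger_gap: 0.0258
grip_force: 49.7
shift [-0.7  1.7 53.3] turn 0.002 cur yaw 0.4 tcp [0.5048 0.0067 0.1633] j6 1.42 gap 0.0258 t 46.9
```

```bash
python3 -m handwheel '[[0,1,15,0,0],[0,1,30,0,0],[0,1,40,0,0],[0,1,47,0,0],[0,1,50,0,0],[0,1,52,0,0],[0,1,52,0,0]]'
python3 -c "
from h import *
plan(.5065,.0060,.110,.3)"
```

```text
clock: 47.6
tcp_pos: [0.5061, 0.006, 0.1111]
orientation: [0.0, 0.705, 0.709, 0.0]
wrist_force: [-0.6, 0.1, -2.5]
finger_gap: 0.026
grip_force: 49.7
shift [-0.   0.4  1.1] turn 0.001 cur yaw 0.3 tcp [0.5061 0.006  0.1111] j6 1.42 gap 0.026 t 47.6
```

```bash
python3 -m handwheel '[[0,0,1,0,0],[0,0,1,0,0],[0,0,1,0,0.3],[0,0,1,0,0.5],[0,0,1,0,0.65],[0,0,1,0,0.65],[0,0,-20,0,0.65],[0,0,-60,0,0.65]]'
python3 -m handwheel '[[0,0,-40,0,0.65],[0,0,-80,0,0.65],[50,0,-120,0,0.65],[100,0,-120,0,0.65],[150,0,-120,0,0.65],[200,0,-120,0,0.65],[200,0,-120,0,0.65],[200,0,-120,0,0.65]]'
python3 - <<'E'
from h import *
c=cam('side','side17'); Q=cloud(c)
for n,(x,y) in dict(mill=(.543,-.067),vin=(.563,.0595),oil=(.506,.0042)).items():
    m=(Q[...,2]>.145)&(Q[...,2]<.18)&(np.hypot(Q[...,0]-x,Q[...,1]-y)<.04)
    print(n,np.percentile(Q[m],[1,99],axis=0).round(4).tolist())
cv2.imwrite('pics/c17.png',cv2.resize(c['color'][110:350,160:460],None,fx=2.4,fy=2.4))
E
```

```text
clock: 48.4
tcp_pos: [0.5036, 0.0064, 0.1689]
orientation: [-0.002, 0.705, 0.709, -0.002]
wrist_force: [0.2, -0.3, 0.2]
finger_gap: 0.0555
grip_force: 0.0
clock: 49.2
tcp_pos: [0.5044, 0.2077, 0.2907]
orientation: [0.0, 0.704, 0.711, -0.0]
wrist_force: [0.1, -0.5, -0.1]
finger_gap: 0.0554
grip_force: 0.0
mill [[0.5196, -0.0901, 0.1455], [0.564, -0.0464, 0.1785]]
vin [[0.5478, 0.0436, 0.1453], [0.5725, 0.0691, 0.1796]]
oil [[0.4907, -0.011, 0.1457], [0.5159, 0.0167, 0.1798]]
```

View pics/c17.png

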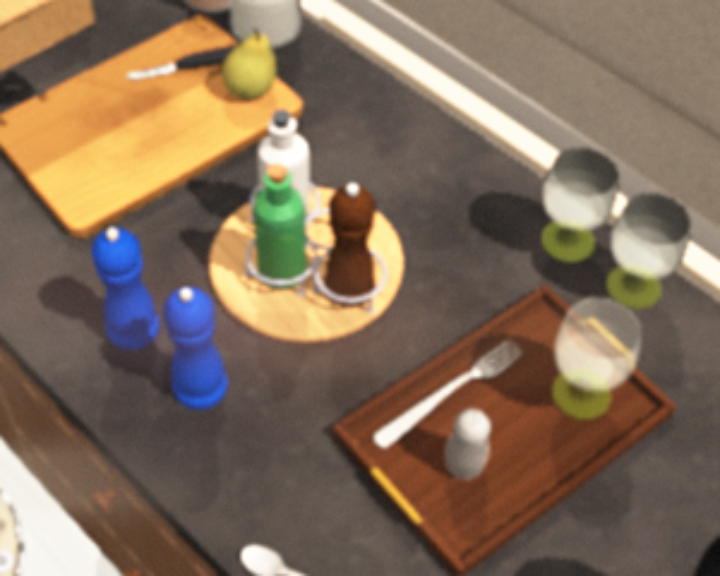

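The oil (282,235), vinegar (285,170) and mill (350,245) each stand upright in their original rings. The salt (468,445) is on the tray floor and the pear (250,68) hasn't moved. Handing in.

```bash
python3 -c "
from h import *
print(workorder.hand_in())"
```

```text
the job is handed in; nothing more can be done
None
```

I handed the job in at about 49 s of the 144 s allowed: the salt stands on the lunch tray's floor, the oil, vinegar and pepper mill are each back in their own rings, and the pear was left where it stood; the hand-in returned no verdict.

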